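# Roll the castor caddy out of one bay and park it in the other

### The job

Pull the wheeled wooden caddy out from under the riser shelf on the right by its front bar, straight, until it is clear of that shelf and both front swivel castors trail straight. Let go, take it by its rear bar, and push it nose first under the riser shelf on the left until it stands centred and square in the dark outline on the worktop, its castors still trailing straight. Keep it rolling on its wheels with the tin aboard, do not disturb the other things around, and leave it there released.

Things in the scene. Friction and masses are not known exactly. Their poses are not given: they have to be found in the camera images.
- caddy: Loose wooden tray on four wheels, 186 mm long (x), 120 wide (y), walls up to 66 mm above the worktop, a grip bar across each end, bar tops at 110 mm. Origin: its centre at worktop level; x points to the nose (end with the swivel castors), z up. Starts heading to the robot's left, rear half under the right riser. With its tin about 0.9 kg; rolls easily and stays where it is left
- caddy_mid (a point): Middle of the caddy, 55 mm above its origin; axes as the caddy. The two rear wheels do not swivel; their axle lies 62 mm behind this point, so the caddy runs best if that axle follows the way the caddy points; a firm grip on a bar can also turn it or drag it a little sideways
- nose_bar (a point): Centre of the front grip bar: wood, 12 mm thick (x), 96 long (y), 18 high, 101 mm above the worktop, 90 mm ahead of the caddy's origin, on thin posts 40 mm either side; open below, down to the 66 mm tray wall. Axes as the caddy. Pinch it from above, fingers closing along caddy x, one inside and one outside the tray
- tail_bar (a point): Centre of the rear grip bar, same shape and height, 90 mm behind the caddy's origin; axes as the caddy
- castor_l (a joint): Swivel angle of the front left castor (rad): 0 = wheel trails straight behind its pivot, as after rolling forward; free to turn +-2.9. Starts turned to a side. Trail 14 mm: some 60 mm of straight forward rolling brings it to 0; rolling backwards flips it round
- castor_r (a joint): The same for the front right castor; it starts anywhere up to 2.2 rad either way
- tin_mid (a point): Centre of the 75 mm wide, 58 mm tall food tin that stands in the middle of the caddy's tray between low cleats, its top 101 mm above the worktop
- bay: Riser shelf on the right, fixed: board 170 mm deep (x), 240 wide (y), underside 135 and top 151 mm above the worktop, thin legs 107 mm either side of its centre line. Origin on the worktop on that line; x points out of the bay, to the robot's left; board from x = -165 to +5 mm. A carton on it, at x = -115 mm, rises to 207 mm above the worktop
- bay_mouth (a point): Point on the worktop below the middle of the right riser's open edge, axes as the bay
- dock: Riser shelf on the left, fixed, same size and legs; its x is the direction of driving in; board from x = -5 to +165 mm, legs at x = 15 and 145 mm. A garlic bulb and a small bowl stand on it at x of about 115 mm, up to 210 mm above the worktop
- mark (a point): Centre of the dark outline on the worktop, 232 x 150 mm, half under the left riser: where the caddy's origin must end. At worktop level; x is the direction the nose must point
- mill_mid (a point): Bystander, not to be disturbed: turned dark-wood pepper mill, 58 mm across, 150 mm tall; this point is half-way up its middle
- shaker_mid (a point): Bystander, not to be disturbed: salt shaker of glass with a metal top, 44 mm across, 90 mm tall; this point is half-way up its middle
- stoneware_mid (a point): Bystander, not to be disturbed: purple mug, 80 mm across with a handle, 89 mm tall; this point is half-way up its middle
Things that resemble listed ones, but are neither listed nor needed, are in the scene too. Leave any red look-alike of the part that bears tin_mid alone.

How it is judged:
By the outcome, as a careful person would: the job done as asked, in the order asked, and still so for the second after the job is handed in, with the robot touching nothing.
It also fails if it takes over 64 s, if anything falls off the work surface, if the arm or the gripper's body presses on something with over 40 N, if the wrist force passes 120 N, or if a joint passes its speed limit or range.

### The arm

A 7-joint arm with a two-finger parallel gripper is mounted at the origin on a cart in front of the work surface, level with it; the furniture and walls round the work are solid. World frame = base frame: x ahead of the robot, y to its left, z up, the work surface at z = 0. Lengths are in m, angles in degrees, forces in N, time in s.
With the tool pointing down it reaches from about 0.425 to 0.875 m from the base axis. Payload 4.7 kg.
Tool frame: the origin (TCP) lies at the very end of the fingers, on their centre line; the grasp point (between the pads) lies 19 mm behind it; z points along the fingers, x is the direction in which the jaws open and shut, and the axes are right-handed (so a half turn about z gives the same grasp; the last joint's range is limited). The gripper opens to 87 mm and grips with 3 to 60 N. Pads are 19 mm wide; open, the fingers measure 117 mm over their backs; the gripper's body (75 mm by 190 mm) begins 51 mm behind the grasp point.
Start: joints at [63.948, 18.392, -4.016, 83.108, 1.295, 78.541, -3.26], TCP at [0.294, -0.58, 0.223] pointing down, gripper open.
Joint ranges: [-163.93, 163.93], [-17.29, 119.83], [-79.2, 71.16], [3.27, 140.29], [-89.18, 269.18], [5.43, 117.66], [-154.24, 154.24]. Speed limits (degrees/s): [147.25, 147.25, 180, 180, 180, 180, 180].

### API

Orientations are given as [roll, pitch, yaw] about the fixed x, y, z axes, in that order (R = Rz(yaw) Ry(pitch) Rx(roll)).
In Python, from cell import sensors, vision, env gives the robot as it stands.
- The arm moves only by the shell command python3 -m inch 'ROWS' [OPENING] [FORCE]. ROWS is a JSON object of lists of equal length, an entry for each row: "dp": the shift along the tool's x, y, z in m, a list of three; "turn": the turn about the tool's z in degrees. A call has 1 to 8 rows; each row shifts and turns the commanded pose from where the row before left it, along the tool's axes as they then stand; what a row does not reach is not made up. A row lasts 1/8 s, in which the tool goes at most 62.5 mm and 10.7 degrees, less where a joint would pass 70% of its speed; a pose out of reach is approached as far as the arm can. A call is refused whole if a number of a shift passes 0.0625 or a number of a turn 10.7, either way. A call with a gripper value outside its range is refused whole. OPENING is the closure, from -1 (fully open) to 1 (shut), set as the call begins (- or left out, the last holds). The fingers move at their own pace and stop on an object; FORCE is the grip in N (left out, the last holds). Time passes only in rows, so rows that do not move let the fingers close. It gives the time, the measured TCP pose, the force and the opening at its end, in the units of the state.
- sensors.get_obs(): the state, without advancing time (a new reading comes with each control period).
- vision.read_camera(name): name is "scene" or "side" or "wrist"; returns the picture (384x512x3 uint8, blue, green, red); there is no depth.
- vision.get_calibration(name): a dict with "K" (3x3 intrinsics, pixels), "pose" (4x4, takes a point from camera to world coordinates). Camera axes: x right, y down, z forward; pixel columns grow to the right and rows downward; lengths in m; the calibration is good to about 2 mm. The wrist camera is an equidistant fisheye: a pixel r from the principal point sees the ray r / f radians off the axis. A picture is of the moment at which its call begins: read the wrist's pose just before it. get_calibration takes no time and is no camera call; for the wrist camera it gives the pose at the moment of the call.
- env.sign_off(): hands the job in, once; it reports no verdict.
The state is a dict: "time_s": time; "qpos": joint angles; "joint_velocities": joint speeds; "effort": joint torques, N m; "tool_pos": TCP position; "tool_rot": TCP orientation; "force": force on the tool from outside, world axes, zero at the start; "wrist_torque": the same for the moment, N m; "grip_width": finger opening in m.
Only numpy, scipy, OpenCV 4.12 (cv2) and the standard library are available. Lean on these libraries where they do the work, as an engineer would, in place of code of your own. Each camera call takes 0.05 s, during which the arm holds its last target.

## Working session

There is one attempt and no reset: what is moved stays moved. The work goes in short steps, Python scripts to look and compute and a shell command to move; the robot and the scene stay as the last step left them, time stands still between calls to the robot, and variables do not carry over. Pictures are saved under pics/ and viewed, and the job is handed in when it is done.

```bash
ls; mkdir -p pics; python3 - <<'E'
from cell import sensors, vision, env
import cv2
o=sensors.get_obs(); print(o)
for n in ["scene","side","wrist"]:
    c=vision.get_calibration(n); print(n,c)
    cv2.imwrite(f"pics/{n}0.png",vision.read_camera(n))
E
```

```text
pics
{'time_s': 0.0, 'qpos': array([63.9473378 , 18.44003456, -4.01732928, 83.17662513,  1.29688432,
       78.53938161, -3.25979938]), 'joint_velocities': array([-0.01607591,  0.01808195,  0.0129734 ,  0.01133561,  0.03394447,
        0.0202323 , -0.06987651]), 'effort': array([-7.04417325e-04, -4.91290069e+01, -4.05025743e-01, -3.12526560e+01,
       -6.42490690e-02,  4.38588217e-02,  2.11541856e-04]), 'tool_pos': array([ 0.29339155, -0.5793908 ,  0.22143561]), 'tool_rot': array([ 1.79992966e+02,  1.10684128e-01, -6.31352739e+01]), 'force': array([ 0.13672732, -1.08181555, -0.47762255]), 'wrist_torque': array([-0.0060989 , -0.06969962, -0.02857562]), 'grip_width': 0.08680875681807129}
scene {'K': array([[391.43379873,   0.        , 251.68409313],
       [  0.        , 391.43379873, 185.96507953],
       [  0.        ,   0.        ,   1.        ]]), 'pose': array([[-0.66885323, -0.59575067,  0.44465322,  0.08293799],
       [-0.74332408,  0.52773129, -0.41105839,  0.4382927 ],
       [ 0.0102309 , -0.60545918, -0.7958106 ,  0.9475649 ],
       [ 0.        ,  0.        ,  0.        ,
[... 157 characters left out ...]
       ,   1.        ]]), 'pose': array([[-0.99893568, -0.04276336,  0.01728588,  0.55459603],
       [-0.04169437,  0.67690722, -0.73488652,  0.75320151],
       [ 0.01972528, -0.73482509, -0.67796977,  0.80081548],
       [ 0.        ,  0.        ,  0.        ,  1.        ]])}
wrist {'K': array([[297.31863964,   0.        , 252.04785127],
       [  0.        , 297.31863964, 186.54745273],
       [  0.        ,   0.        ,   1.        ]]), 'pose': array([[ 0.45223895, -0.85981822, -0.23704969,  0.35840911],
       [-0.89189498, -0.43651171, -0.11824074, -0.54650966],
       [-0.00180943,  0.2648965 , -0.96427515,  0.38237452],
       [ 0.        ,  0.        ,  0.        ,  1.        ]])}
```

View pics/scene0.png

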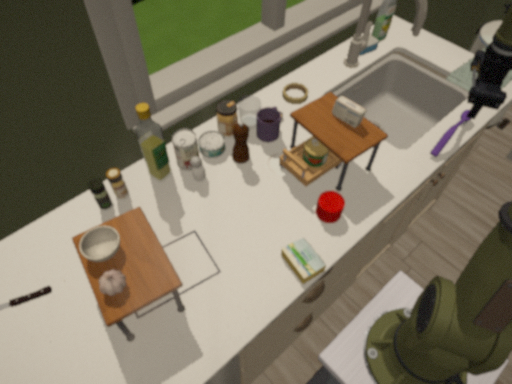

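View pics/side0.png

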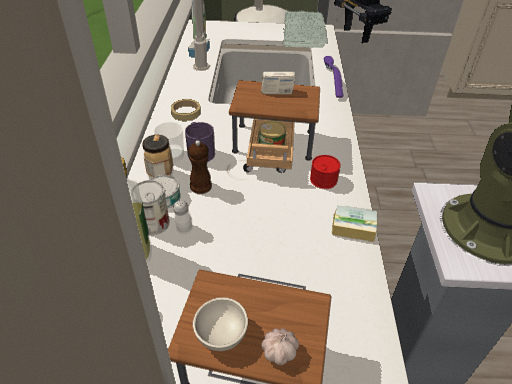

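View pics/wrist0.png

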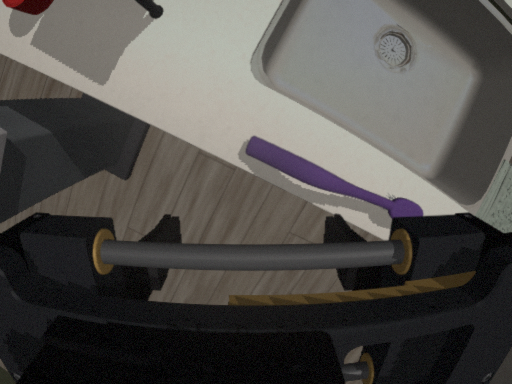

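```bash
cat > h.py <<'E'
from cell import sensors, vision, env
import cv2, numpy as np
def ray(n,uv,cal=None):
    c=cal or vision.get_calibration(n);K=c["K"];P=c["pose"]
    x=(uv[0]-K[0,2])/K[0,0];y=(uv[1]-K[1,2])/K[1,1]
    if n=="wrist":
        r=np.hypot(x,y);d=np.array([x/r*np.sin(r),y/r*np.sin(r),np.cos(r)]) if r>0 else np.array([0,0,1.])
    else: d=np.array([x,y,1.])
    return P[:3,3],P[:3,:3]@d
def onz(n,uv,z,cal=None):
    o,d=ray(n,uv,cal);return o+d*(z-o[2])/d[2]
def proj(n,p,cal=None):
    c=cal or vision.get_calibration(n);K=c["K"];P=c["pose"]
    q=P[:3,:3].T@(np.asarray(p)-P[:3,3])
    if n=="wrist":
        r=np.hypot(q[0],q[1]);t=np.arctan2(r,q[2]);q=np.array([q[0]/r*t,q[1]/r*t,1])
    else:q=q/q[2]
    return K[0,0]*q[0]+K[0,2],K[1,1]*q[1]+K[1,2]
def crop(src,dst,x0,y0,x1,y1,s):
    im=cv2.imread(src)[y0:y1,x0:x1];im=cv2.resize(im,None,fx=s,fy=s,interpolation=cv2.INTER_CUBIC)
    st=10
    for x in range((x0+st-1)//st*st,x1,st):
        cv2.line(im,((x-x0)*s,0),((x-x0)*s,5),(0,0,255),1)
        if x%20==0: cv2.putText(im,str(x),((x-x0)*s,16),0,.4,(0,0,255),1)
    for y in range((y0+st-1)//st*st,y1,st):
        cv2.line(im,(0,(y-y0)*s),(5,(y-y0)*s),(0,0,255),1)
        if y%20==0: cv2.putText(im,str(y),(6,(y-y0)*s+4),0,.4,(0,0,255),1)
    cv2.imwrite(dst,im)
E
python3 - <<'E'
from h import *
crop("pics/scene0.png","pics/c1.png",220,85,400,225,4)
crop("pics/side0.png","pics/c2.png",180,70,350,200,4)
crop("pics/scene0.png","pics/c3.png",60,195,230,345,4)
crop("pics/side0.png","pics/c4.png",150,260,350,384,4)
E
```

```text
(no output)
```

View pics/c1.png

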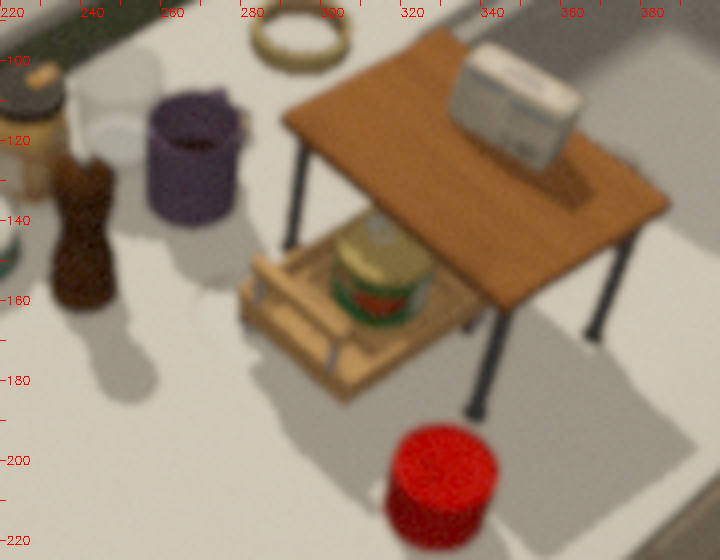

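View pics/c2.png

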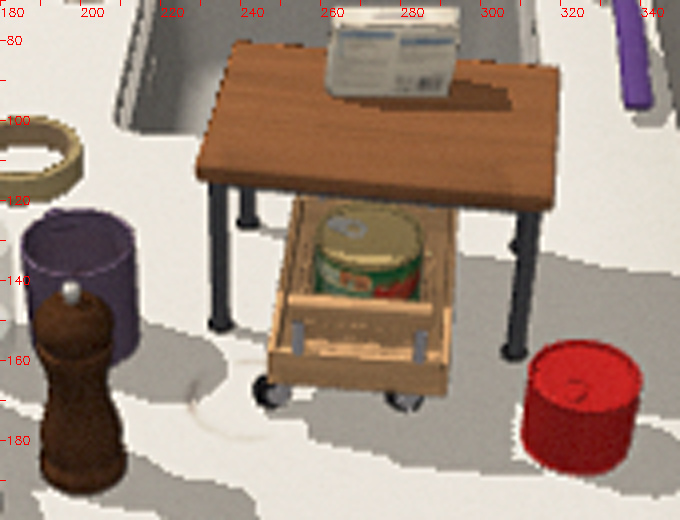

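View pics/c3.png

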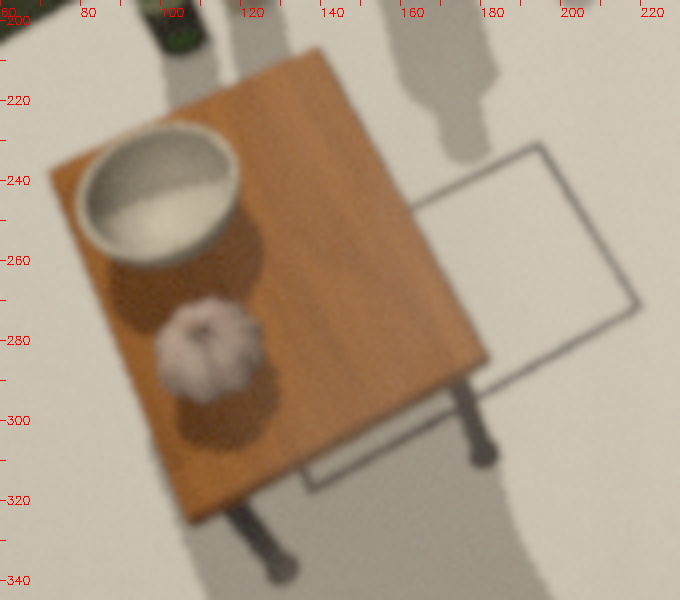

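View pics/c4.png

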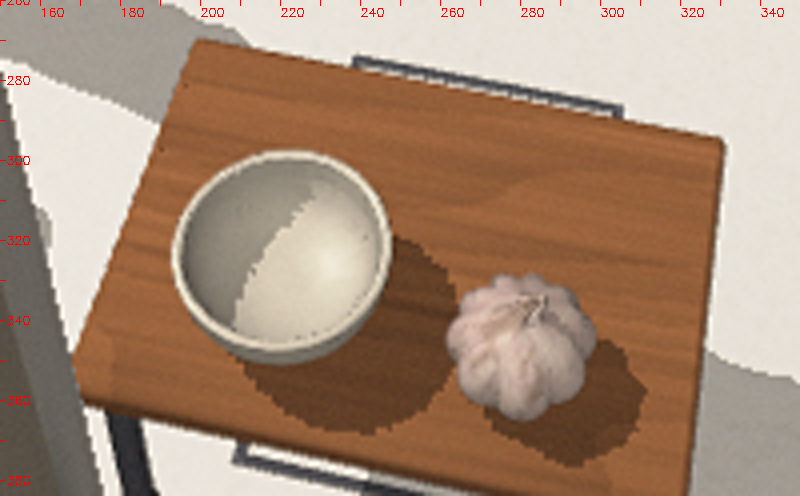

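```bash
python3 - <<'E'
from h import *
def s(n,l,pts,z):
    for p in pts: print(n,l,p,np.round(onz(n,p,z)[:2],4))
s("scene","mark",[(195,230.8),(220,271.3),(137.5,317.5)],0)
s("side","mark",[(238.8,275),(305.5,287),(209,375)],0)
s("scene","bar top",[(284,149.),(307.5,166)],.108)
s("side","bar top",[(252,145),(288,147.5)],.108)
s("scene","tray",[(280.8,156.5),(306,181.2)],.066)
s("side","tray",[(247,157.5),(292,158.8)],.066)
s("scene","bay board",[(290.5,115),(347,160.5),(387,136),(331,92)],.151)
s("side","bay board",[(229,111),(318,118),(319.5,87),(239,81)],.151)
s("scene","dock board",[(140,207),(182,285),(107,323),(72.5,238)],.151)
s("side","dock board",[(198.5,270),(331,295),(170,357.5)],.151)
s("scene","legs",[(339,187),(368,167.5),(292,145)],.0)
s("side","legs",[(204.5+30,151),(308,158.5)],.0)
s("scene","dlegs",[(181,310),(130.5,338)],.0)
s("scene","mill",[(240.5,157)],0); s("side","mill",[(200.5,189)],0);s("side","milltop",[(198,141)],.15)
s("side","red",[(325,182),],0);s("scene","red",[(330,215),],0)
s("scene","butter",[(304,275),(325,267),(296,244)],0.02)
s("side","tin top",[(272,126)],.101);s("scene","tin top",[(315,146)],.101)
E
```

```text
scene mark (195, 230.8) [0.6004 0.1726]
scene mark (220, 271.3) [0.4594 0.1976]
scene mark (137.5, 317.5) [0.4985 0.4223]
side mark (238.8, 275) [0.6014 0.1769]
side mark (305.5, 287) [0.4564 0.1999]
side mark (209, 375) [0.6399 0.3994]
scene bar top (284, 149.0) [ 0.5901 -0.156 ]
scene bar top (307.5, 166) [ 0.5004 -0.1599]
side bar top (252, 145) [ 0.5898 -0.1494]
side bar top (288, 147.5) [ 0.4975 -0.1452]
scene tray (280.8, 156.5) [ 0.6002 -0.157 ]
scene tray (306, 181.2) [ 0.4852 -0.1449]
side tray (247, 157.5) [ 0.6025 -0.1495]
side tray (292, 158.8) [ 0.4841 -0.1519]
scene bay board (290.5, 115) [ 0.6485 -0.2367]
scene bay board (347, 160.5) [ 0.4216 -0.2235]
scene bay board (387, 136) [ 0.4054 -0.381 ]
scene bay board (331, 92) [ 0.6384 -0.4074]
side bay board (229, 111) [ 0.6556 -0.2364]
side bay board (318, 118) [ 0.4213 -0.2202]
side bay board (319.5, 87) [ 0.4074 -0.3789]
side bay board (239, 81) [ 0.6403 -0.3953]
scene dock board (140, 207) [0.6612 0.2748]
scene dock board (182, 285) [0.4289 0.3166]
scene dock board (107, 323) [0.4635 0.4764]
scene dock board (72.5, 238) [0.6902 0.4377]
side dock board (198.5, 270) [0.6653 0.2788]
side dock board (331, 295) [0.4317 0.3181]
side dock board (170, 357.5) [0.6861 0.4425]
scene legs (339, 187) [ 0.4332 -0.2475]
scene legs (368, 167.5) [ 0.4227 -0.3761]
scene legs (292, 145) [ 0.6505 -0.265 ]
side legs (234.5, 151) [ 0.6448 -0.2581]
side legs (308, 158.5) [ 0.4317 -0.2376]
scene dlegs (181, 310) [0.4436 0.3333]
scene dlegs (130.5, 338) [0.4681 0.4603]
scene mill (240.5, 157) [ 0.7235 -0.1026]
side mill (200.5, 189) [ 0.7217 -0.0912]
side milltop (198, 141) [ 0.7193 -0.1017]
side red (325, 182) [ 0.3901 -0.1397]
scene red (330, 215) [ 0.3842 -0.1499]
scene butter (304, 275) [0.3016 0.0498]
scene butter (325, 267) [ 0.2808 -0.0067]
scene butter (296, 244) [0.3772 0.001 ]
side tin top (272, 126) [ 0.5397 -0.2472]
scene tin top (315, 146) [ 0.5422 -0.2382]
```

```bash
python3 -m inch '{"dp":[[0,0,-0.03],[0,0,-0.03],[0,0,-0.02]],"turn":[9.6,9.6,9.6]}' 0.06
python3 -m inch '{"dp":[[-0.05,-0.028,0],[-0.05,-0.028,0],[-0.05,-0.028,0],[-0.05,-0.028,0],[-0.05,-0.028,0],[-0.05,-0.028,0],[-0.05,-0.028,0],[-0.05,-0.028,0]],"turn":[0,0,0,0,0,0,0,0]}'
python3 -m inch '{"dp":[[-0.03,-0.01,0.03],[0,0,0.03],[0,0,0]],"turn":[0,0,0]}'
python3 - <<'E'
from h import *
o=sensors.get_obs();print(o["time_s"],o["tool_pos"],o["tool_rot"],o["grip_width"],o["qpos"],o["force"])
for n in ["wrist","scene","side"]: cv2.imwrite(f"pics/{n}1.png",vision.read_camera(n))
E
```

```text
time_s: 0.52
tool_pos: [0.2937, -0.5801, 0.3039]
tool_rot: [-180.0, -0.1, -92.3]
force: [0.3, -0.6, -0.4]
grip_width: 0.0646
time_s: 1.52
tool_pos: [0.5316, -0.1861, 0.3024]
tool_rot: [180.0, -0.0, -92.0]
force: [0.4, 0.4, 0.3]
grip_width: 0.0409
time_s: 1.9
tool_pos: [0.5404, -0.1575, 0.2399]
tool_rot: [179.7, 0.1, -91.9]
force: [-0.7, -0.4, -0.2]
grip_width: 0.0407
1.9 [ 0.54036863 -0.1575017   0.23991315] [ 1.79685455e+02  6.72903171e-02 -9.18998711e+01] 0.0406688284156071 [ 31.79584258   8.62235864 -20.26113323  93.48466232   3.02148132
  78.75629556 -80.76065508] [-0.74049671 -0.37890729 -0.16293932]
```

View pics/wrist1.png

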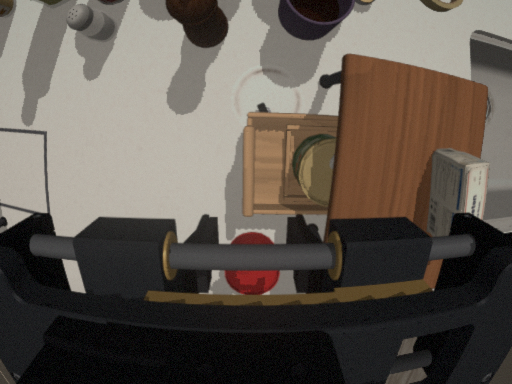

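```bash
python3 - <<'E'
from h import *
crop("pics/wrist1.png","pics/c5.png",230,90,350,235,5)
E
```

```text
(no output)
```

View pics/c5.png

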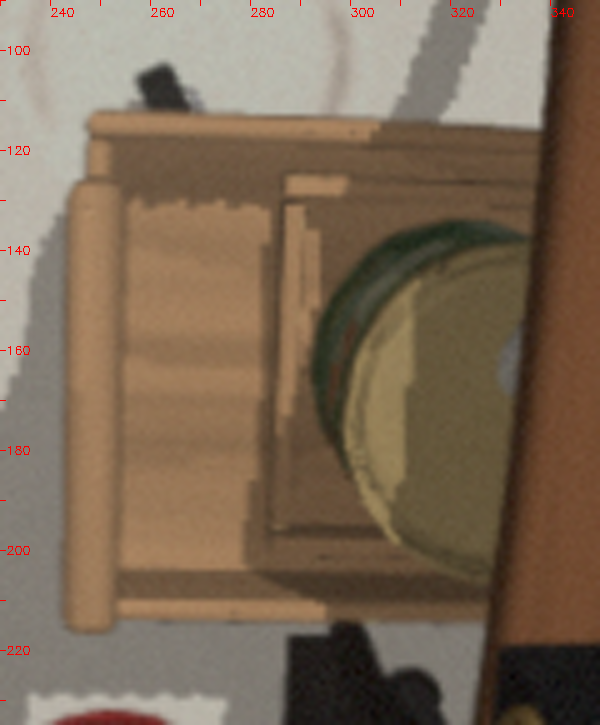

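```bash
python3 - <<'E'
from h import *
for uv in [(244.5,126),(254,126),(243,216),(253,216)]: print(uv,onz("wrist",uv,.110)[:2])
for uv in [(248,113),(338,116.5),(330,213.5),(254,213)]: print('tray',uv,onz("wrist",uv,.066)[:2])
for uv in [(346,54),(327,240)]: print('board',uv,onz("wrist",uv,.151)[:2])
for uv in [(262,106)]: print('castor',uv,onz("wrist",uv,.02)[:2])
for uv in [(46.5,131),(48,214)]: print('mark',uv,onz("wrist",uv,.0)[:2])
E
```

```text
(244.5, 126) [ 0.5966274 -0.1529706]
(254, 126) [ 0.59628968 -0.1623393 ]
(243, 216) [ 0.50245471 -0.14755398]
(253, 216) [ 0.50209467 -0.15815004]
tray (248, 113) [ 0.60858919 -0.15629345]
tray (338, 116.5) [ 0.60324506 -0.26053612]
tray (330, 213.5) [ 0.48434819 -0.25359835]
tray (254, 213) [ 0.48912294 -0.15908471]
board (346, 54) [ 0.66194062 -0.24423333]
board (327, 240) [ 0.48979586 -0.22893107]
castor (262, 106) [ 0.61620293 -0.17388892]
mark (46.5, 131) [0.60892949 0.17109969]
mark (48, 214) [0.46731457 0.19974801]
```

```bash
python3 -m inch '{"dp":[[-0.0035,-0.006,0.03],[0,0,0.04],[0,0,0.04],[0,0,0.025],[0,0,0.013],[0,0,0.005],[0,0,0]],"turn":[0,0,0,0,0,0,0]}'
python3 - <<'E'
from h import *
o=sensors.get_obs();print(o["time_s"],o["tool_pos"],o["tool_rot"],o["grip_width"],o["force"])
for n in ["wrist","side"]: cv2.imwrite(f"pics/{n}2.png",vision.read_camera(n))
crop("pics/side2.png","pics/c6.png",170,60,340,200,4)
E
```

```text
time_s: 2.92
tool_pos: [0.5489, -0.1551, 0.0906]
tool_rot: [-179.9, -0.0, -92.0]
force: [-0.2, -0.6, 0.3]
grip_width: 0.0407
2.925 [ 0.54892382 -0.15513517  0.09055023] [-1.79913139e+02 -2.93183771e-02 -9.19583751e+01] 0.04072119171813817 [-0.21873401 -0.56144078  0.28743714]
```

View pics/wrist2.png

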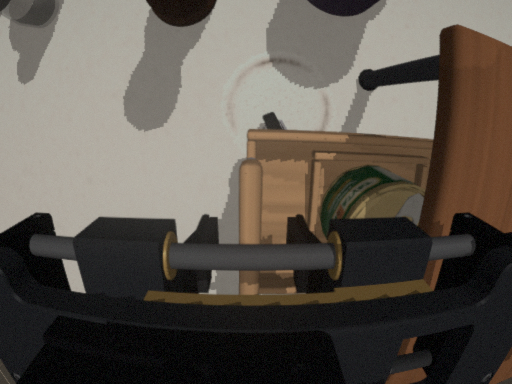

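View pics/c6.png

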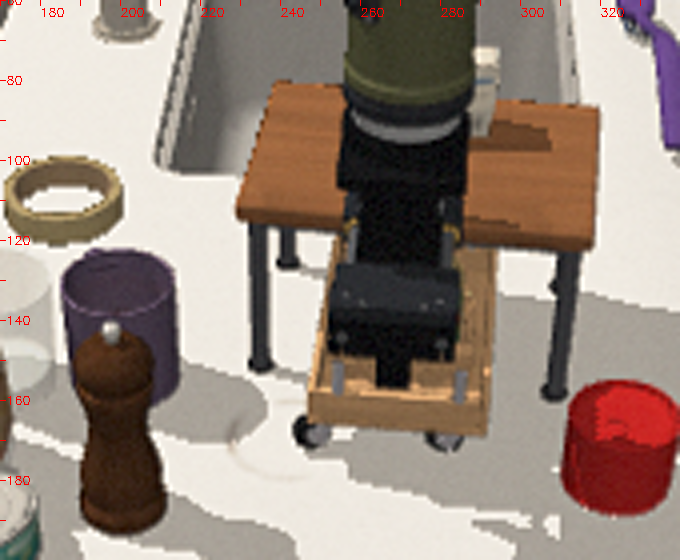

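```bash
python3 -m inch '{"dp":[[0,0,0.003],[0,0,0],[0,0,0],[0,0,0]],"turn":[0,0,0,0]}' 1 40
python3 -m inch '{"dp":[[-0.001,0,0],[-0.003,0,0],[-0.005,0,0],[-0.007,0,0],[-0.007,0,0],[-0.007,0,0],[-0.007,0,0],[-0.007,0,0]],"turn":[0,0,0,0,0,0,0,0]}'
```

```text
time_s: 3.52
tool_pos: [0.548, -0.1547, 0.0866]
tool_rot: [180.0, 0.0, -92.0]
force: [-1.1, -0.3, 2.0]
grip_width: 0.0117
time_s: 4.53
tool_pos: [0.5497, -0.1101, 0.0865]
tool_rot: [180.0, 0.0, -91.9]
force: [-1.6, -0.7, 1.5]
grip_width: 0.0116
```

```bash
python3 -m inch '{"dp":[[-0.008,0,0],[-0.010,0,0],[-0.010,0,0],[-0.010,0,0],[-0.010,0,0],[-0.010,0,0],[-0.010,0,0],[-0.010,0,0]],"turn":[0,0,0,0,0,0,0,0]}'
python3 -m inch '{"dp":[[-0.010,0,0],[-0.008,0,0],[-0.006,0,0],[-0.003,0,0],[-0.001,0,0],[0,0,0],[0,0,0]],"turn":[0,0,0,0,0,0,0]}'
python3 - <<'E'
from h import *
o=sensors.get_obs();print(o["time_s"],o["tool_pos"],o["tool_rot"],o["grip_width"],o["force"])
for n in ["wrist","side","scene"]: cv2.imwrite(f"pics/{n}3.png",vision.read_camera(n))
crop("pics/side3.png","pics/c7.png",170,60,340,220,4)
E
```

```text
time_s: 5.52
tool_pos: [0.5524, -0.0321, 0.0866]
tool_rot: [-180.0, -0.0, -91.9]
force: [-1.0, -0.6, 0.9]
grip_width: 0.0116
time_s: 6.4
tool_pos: [0.5533, -0.0049, 0.0866]
tool_rot: [-180.0, 0.0, -92.0]
force: [-0.5, 0.9, 0.8]
grip_width: 0.0119
6.4 [ 0.55333386 -0.00494481  0.08655778] [-1.79993212e+02  4.40036583e-03 -9.19561730e+01] 0.01185295542169584 [-0.48454412  0.86735552  0.7964044 ]
```

View pics/wrist3.png

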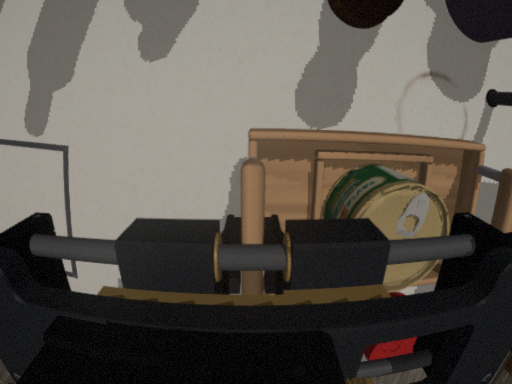

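View pics/c7.png

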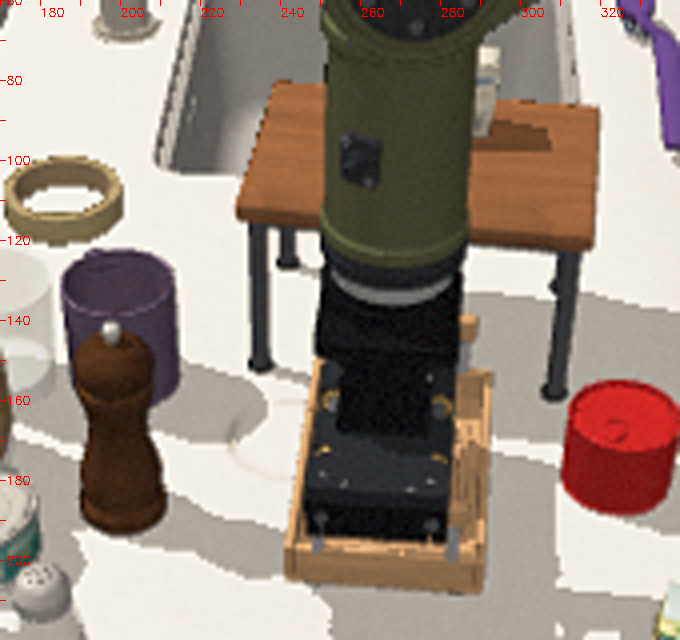

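View pics/scene3.png

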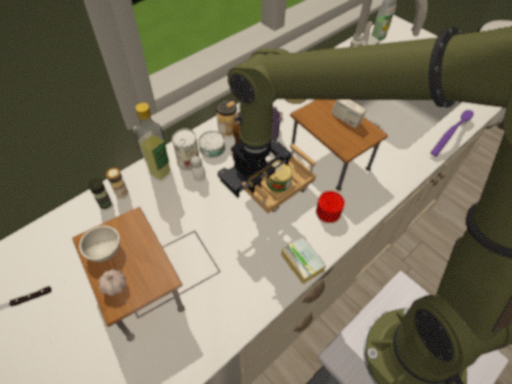

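```bash
python3 -m inch '{"dp":[[0,0,0],[0,0,0],[0,0,0],[0,0,-0.01],[0,0,-0.03],[0,0,-0.06],[0.0,0,-0.06],[0,0,0]],"turn":[0,0,0,0,0,0,0,0]}' 0.06
python3 -m inch '{"dp":[[0.03,0,0],[0.045,0,0],[0.045,0,0],[0.03,0,0],[0,0,0],[0,0,0]],"turn":[0,0,0,0,0,0]}'
python3 - <<'E'
from h import *
o=sensors.get_obs();print(o["time_s"],o["tool_pos"],o["tool_rot"],o["grip_width"],o["force"])
for n in ["wrist","side","scene"]: cv2.imwrite(f"pics/{n}4.png",vision.read_camera(n))
crop("pics/side4.png","pics/c8.png",200,100,330,230,4)
crop("pics/scene4.png","pics/c9.png",220,120,350,220,5)
E
```

```text
time_s: 7.55
tool_pos: [0.5566, -0.0044, 0.2532]
tool_rot: [-179.3, -0.0, -91.9]
force: [0.2, 0.6, -0.5]
grip_width: 0.0411
time_s: 8.3
tool_pos: [0.5482, -0.1534, 0.2462]
tool_rot: [180.0, 0.1, -91.9]
force: [-0.6, 0.8, -0.1]
grip_width: 0.041
8.3 [ 0.54815741 -0.15337142  0.24618418] [ 1.79968446e+02  6.09343117e-02 -9.18685400e+01] 0.04096950024052838 [-0.57127663  0.78310875 -0.08103879]
```

View pics/wrist4.png

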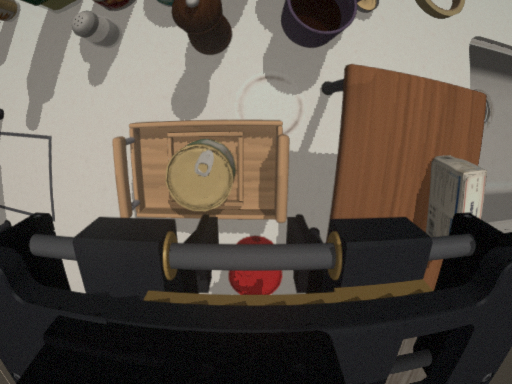

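View pics/c8.png

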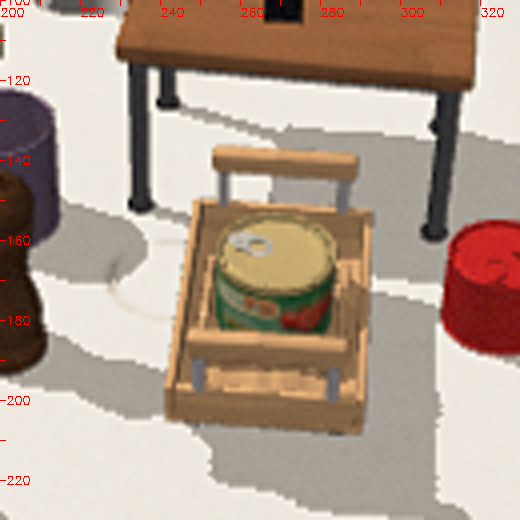

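View pics/c9.png

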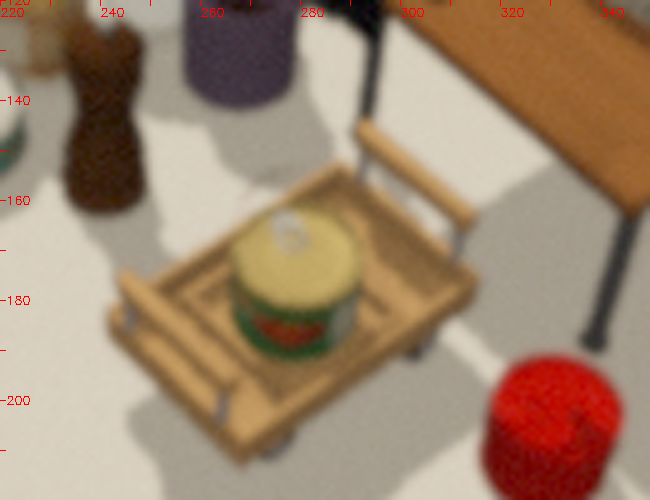

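```bash
python3 - <<'E'
from h import *
crop("pics/wrist4.png","pics/c10.png",100,110,300,230,4)
def s(n,l,pts,z):
    r=[onz(n,p,z)[:2] for p in pts]
    print(n,l,np.round(r,4).tolist(),"mean",np.round(np.mean(r,0),4), "hd",[round(float(np.degrees(np.arctan2(*(r[0]-r[1])[::-1])))+90,2)])
s("scene","nose",[(245,175),(269,199)],.108)
s("scene","tail",[(292,145),(314,163.5)],.108)
s("side","nose",[(247.5,184),(288,187)],.108)
s("side","tail",[(253.5,138),(289,141)],.108)
s("side","trayfront",[(241,205),(291,207.5)],.066)
s("side","trayR",[(291,207.5),(292.5,153)],.066)
s("scene","trayfrontR",[(242,185),(268,212)],.066)
s("scene","trayR",[(268,212),(315,176.5)],.066)
E
```

```text
scene nose [[0.5924, -0.007], [0.4898, -0.0006]] mean [ 0.5411 -0.0038] hd [86.48]
scene tail [[0.5858, -0.1848], [0.4946, -0.1804]] mean [ 0.5402 -0.1826] hd [87.24]
side nose [[0.593, -0.0009], [0.4992, 0.0034]] mean [0.5461 0.0012] hd [87.36]
side tail [[0.5874, -0.1796], [0.4946, -0.1729]] mean [ 0.541  -0.1763] hd [85.87]
side trayfront [[0.6064, 0.0268], [0.4896, 0.0279]] mean [0.548  0.0273] hd [89.49]
side trayR [[0.4896, 0.0279], [0.4823, -0.1765]] mean [ 0.4859 -0.0743] hd [177.97]
scene trayfrontR [[0.5963, 0.0012], [0.4808, 0.009]] mean [0.5385 0.0051] hd [86.13]
scene trayR [[0.4808, 0.009], [0.4797, -0.177]] mean [ 0.4803 -0.084 ] hd [179.67]
```

View pics/c10.png

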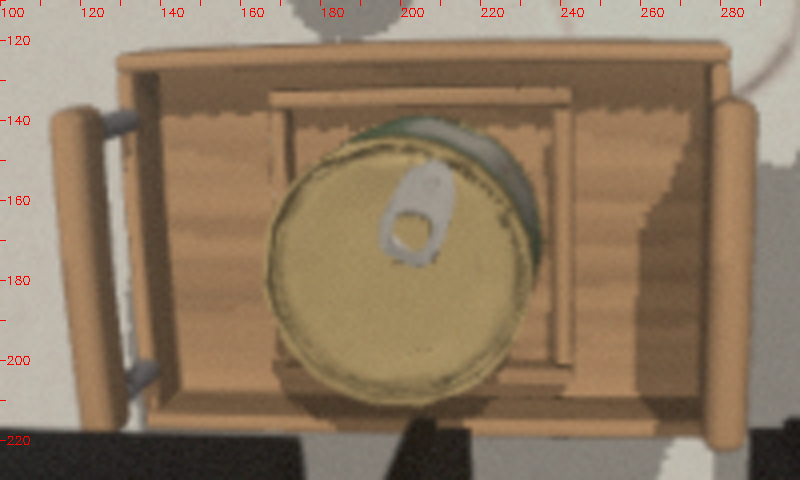

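```bash
python3 - <<'E'
from h import *
def s(n,l,pts,z):
    r=[onz(n,p,z)[:2] for p in pts]
    print(n,l,np.round(r,4).tolist(),"mean",np.round(np.mean(r,0),4))
s("wrist","tail",[(279.5,135),(289,135),(276.5,222),(286,222)],.110)
s("wrist","noseTop",[(113.5,137),(124.5,137)],.110)
s("wrist","trayL",[(131,125),(281,122)],.066)
s("wrist","trayR",[(145,217),(278,218.5)],.066)
s("wrist","mark",[(51,136),(53,219)],0)
s("wrist","board",[(347,66),(331,219)],.151)
E
```

```text
wrist tail [[0.5922, -0.1813], [0.592, -0.1909], [0.4989, -0.1773], [0.4985, -0.1877]] mean [ 0.5454 -0.1843]
wrist noseTop [[0.5993, -0.0046], [0.5983, -0.018]] mean [ 0.5988 -0.0113]
wrist trayL [[0.6089, -0.008], [0.6029, -0.1872]] mean [ 0.6059 -0.0976]
wrist trayR [[0.4909, -0.0127], [0.4855, -0.1825]] mean [ 0.4882 -0.0976]
wrist mark [[0.6039, 0.1712], [0.461, 0.1991]] mean [0.5324 0.1851]
wrist board [[0.6576, -0.239], [0.5165, -0.2264]] mean [ 0.587  -0.2327]
```

```bash
python3 -m inch '{"dp":[[0.02,0.003,0.02],[0.011,0,0.04],[0,0,0.04],[0,0,0.025],[0,0,0],[0,0,0]],"turn":[0,0,0,0,0,0]}' 0.3
python3 - <<'E'
from h import *
o=sensors.get_obs();print(o["time_s"],o["tool_pos"],o["tool_rot"],o["grip_width"],o["force"])
for n in ["wrist","scene"]: cv2.imwrite(f"pics/{n}5.png",vision.read_camera(n))
E
```

```text
time_s: 9.2
tool_pos: [0.5452, -0.1852, 0.1229]
tool_rot: [-179.9, -0.0, -91.9]
force: [-0.4, -0.1, 0.0]
grip_width: 0.0305
9.2 [ 0.54519234 -0.18522864  0.12291651] [-1.79888249e+02 -3.08076505e-02 -9.18794095e+01] 0.03053114572598419 [-0.4314826  -0.08420851  0.01392776]
```

View pics/wrist5.png

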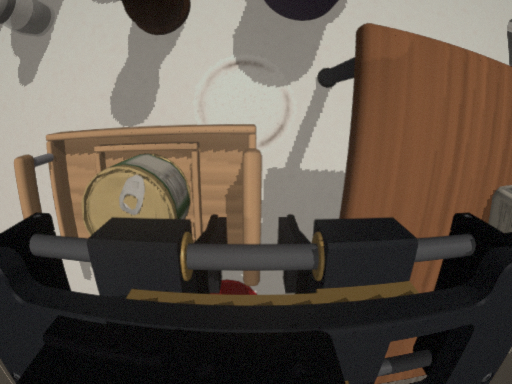

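```bash
python3 -m inch '{"dp":[[0,0,0.02],[0,0,0.01],[0,0,0.005],[0,0,0],[0,0,0]],"turn":[0,0,0,0,0]}'
python3 -m inch '{"dp":[[0,0,0],[0,0,0],[0,0,0],[0,0,0]],"turn":[0,0,0,0]}' 1 50
python3 - <<'E'
from h import *
o=sensors.get_obs();print(o["time_s"],o["tool_pos"],o["tool_rot"],o["grip_width"],o["force"])
for n in ["wrist","scene"]: cv2.imwrite(f"pics/{n}6.png",vision.read_camera(n))
E
```

```text
time_s: 9.93
tool_pos: [0.5446, -0.1858, 0.0872]
tool_rot: [-179.9, -0.0, -91.9]
force: [-0.8, -0.5, 0.1]
grip_width: 0.0304
time_s: 10.42
tool_pos: [0.5443, -0.1857, 0.0867]
tool_rot: [-180.0, -0.0, -91.9]
force: [0.1, -0.3, 0.8]
grip_width: 0.0112
10.425 [ 0.54429244 -0.18565283  0.08669327] [-1.79981739e+02 -5.90309097e-03 -9.19448521e+01] 0.011192856112152335 [ 0.10159225 -0.26668286  0.79804824]
```

View pics/scene6.png

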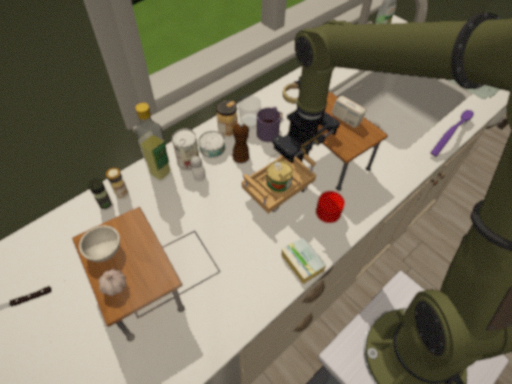

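View pics/wrist6.png

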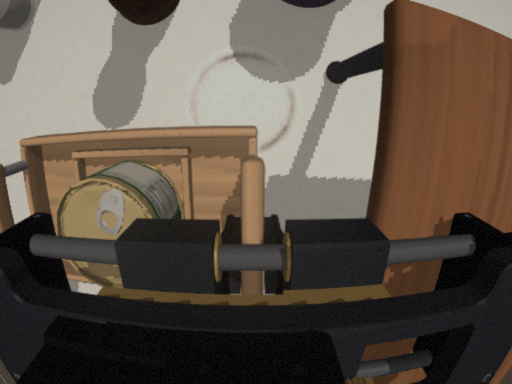

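```bash
cat > plan.py <<'E'
import numpy as np
def sim(T,h,rows):  # rows of (dx,dy,turn)
    for dx,dy,t in rows:
        c,s=np.cos(np.radians(h)),np.sin(np.radians(h))
        T=T+dx*np.array([-c,-s])+dy*np.array([-s,c]); h-=t
    return T,h
def axle(T,h): return T+.028*np.array([np.cos(np.radians(h)),np.sin(np.radians(h))])
E
python3 - <<'E'
from plan import *
T0=np.array([.5443,-.1857]);h0=88.06
tgt=np.array([.551,.298]);ht=80.
d=np.array([np.cos(np.radians(ht)),np.sin(np.radians(ht))]);Tt=tgt-.09*d;n=np.array([-d[1],d[0]])
# row turning dth: axle-consistent dy
for up in (9,10,11,12):
  for tu in (1.4,1.6,1.8,2.0):
    for tdn in (1.4,1.6,1.8,2.0,2.2):
      ndn=(up*tu+h0-ht)/tdn
      if abs(ndn-round(ndn))>.12: continue
      ds=.010
      R=[(-ds,round(-(.028-ds/2)*np.radians(tu),4),-tu)]*up+[(-ds,round((.028-ds/2)*np.radians(tdn),4),tdn)]*round(ndn)
      T,h=sim(T0,h0,R);e=T-Tt
      if abs(e@n)<.002: print(up,tu,tdn,round(ndn),R[0],R[-1],h,"remaining along",-e@d,"lat",e@n)
E
```

```text
11 2.0 2.0 15 (-0.01, np.float64(-0.0008), -2.0) (-0.01, np.float64(0.0008), 2.0) 80.06 remaining along 0.1416288125685692 lat 0.0006102746669396707
```

```bash
python3 -m inch '{"dp":[[-0.003,-0.0002,0],[-0.007,-0.0005,0],[-0.010,-0.0008,0],[-0.010,-0.0008,0],[-0.010,-0.0008,0],[-0.010,-0.0008,0],[-0.010,-0.0008,0],[-0.010,-0.0008,0]],"turn":[-0.6,-1.4,-2,-2,-2,-2,-2,-2]}'
python3 -m inch '{"dp":[[-0.010,-0.0008,0],[-0.010,-0.0008,0],[-0.010,-0.0008,0],[-0.010,-0.0008,0],[-0.010,0.0008,0],[-0.010,0.0008,0],[-0.010,0.0008,0],[-0.010,0.0008,0]],"turn":[-2,-2,-2,-2,2,2,2,2]}'
python3 - <<'E'
from h import *
o=sensors.get_obs();print(o["time_s"],o["tool_pos"],o["tool_rot"],o["grip_width"],o["force"])
for n in ["wrist","scene"]: cv2.imwrite(f"pics/{n}7.png",vision.read_camera(n))
E
```

```text
time_s: 11.52
tool_pos: [0.5447, -0.1149, 0.0867]
tool_rot: [-180.0, -0.0, -77.8]
force: [1.6, -0.1, 1.7]
grip_width: 0.0117
time_s: 12.52
tool_pos: [0.5219, -0.0386, 0.0866]
tool_rot: [179.9, -0.0, -77.9]
force: [0.1, 0.3, 3.3]
grip_width: 0.0119
12.525 [ 0.52187743 -0.0386203   0.08659684] [ 1.79942681e+02 -3.58556386e-02 -7.79025137e+01] 0.011887180176480732 [0.09883424 0.27373186 3.33299523]
```

View pics/wrist7.png

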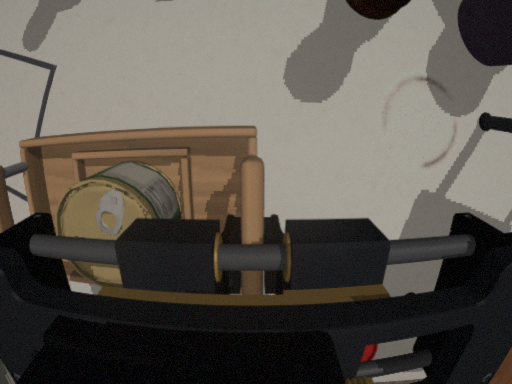

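View pics/scene7.png

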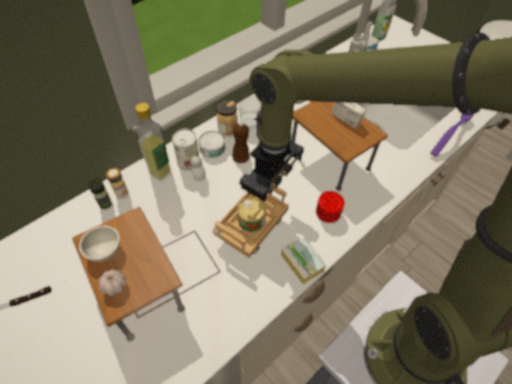

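```bash
python3 -m inch '{"dp":[[-0.010,0.0008,0],[-0.010,0.0008,0],[-0.010,0.0008,0],[-0.010,0.0008,0],[-0.010,0.0008,0],[-0.010,0.0008,0],[-0.010,0.0008,0],[-0.010,0.0008,0]],"turn":[2,2,2,2,2,2,2,2]}'
python3 -m inch '{"dp":[[-0.010,0.0008,0],[-0.010,0.0008,0],[-0.007,0.0006,0],[-0.003,0.0002,0],[-0.001,0,0],[0,0,0]],"turn":[2,2,1.4,0.6,0,0]}'
python3 - <<'E'
from h import *
o=sensors.get_obs();print(o["time_s"],o["tool_pos"],o["tool_rot"],o["grip_width"],o["force"])
for n in ["wrist","scene","side"]: cv2.imwrite(f"pics/{n}8.png",vision.read_camera(n))
crop("pics/scene8.png","pics/c11.png",120,160,290,320,4)
crop("pics/side8.png","pics/c12.png",190,170,340,310,4)
E
```

```text
time_s: 13.62
tool_pos: [0.5087, 0.0396, 0.0866]
tool_rot: [180.0, -0.1, -93.9]
force: [-0.2, -0.6, 3.6]
grip_width: 0.0115
time_s: 14.38
tool_pos: [0.5097, 0.0709, 0.0866]
tool_rot: [180.0, -0.0, -99.9]
force: [-1.9, 0.5, 5.4]
grip_width: 0.0116
14.375 [0.50974626 0.07092139 0.0865506 ] [ 1.79951716e+02 -1.45968121e-02 -9.98978278e+01] 0.01157420989923515 [-1.92523464  0.51809122  5.40778354]
```

View pics/wrist8.png

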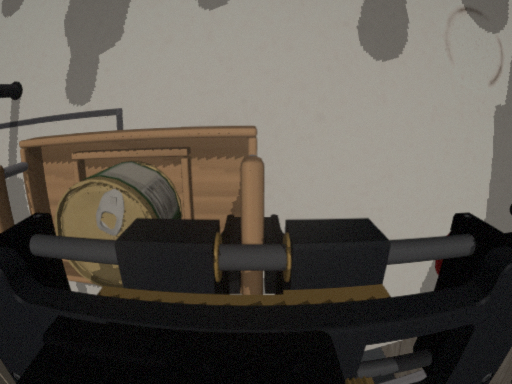

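View pics/c11.png

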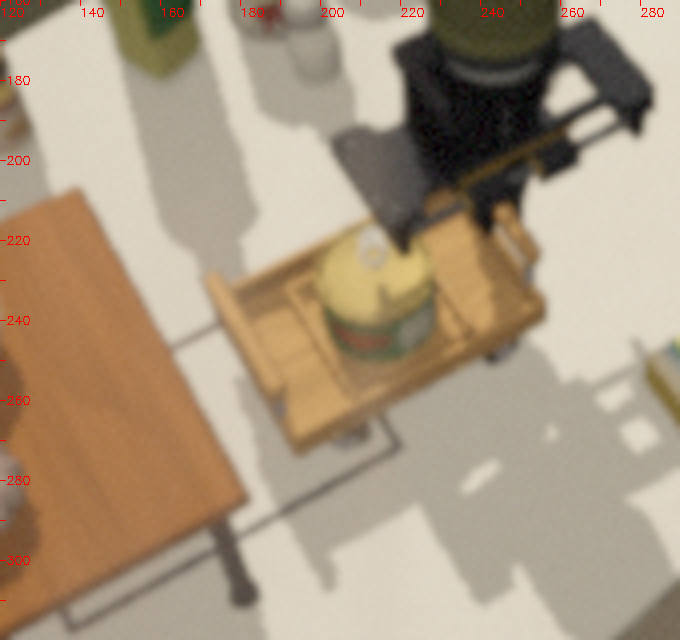

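View pics/c12.png

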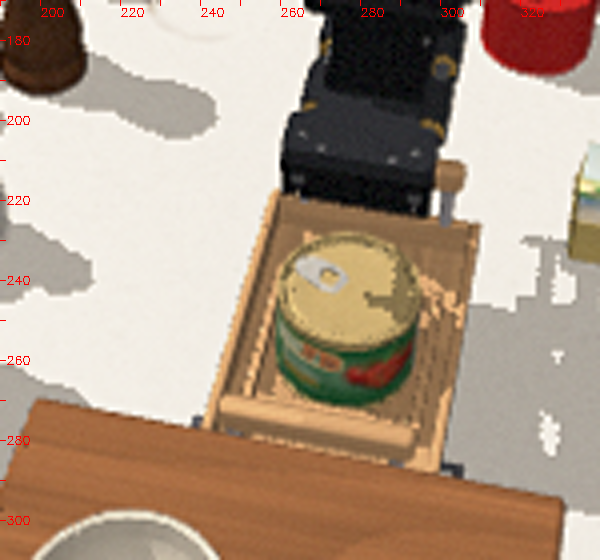

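```bash
python3 - <<'E'
from h import *
M=np.array([.5495,.2988]);a=np.radians(80.1);d=np.array([np.cos(a),np.sin(a)]);n=np.array([-d[1],d[0]])
def s(n_,l,pts,z):
    r=np.array([onz(n_,p,z)[:2] for p in pts])
    m=r.mean(0);v=r[0]-r[1]
    print(n_,l,np.round(r,4).tolist(),"mean",np.round(m,4),"hd",round(np.degrees(np.arctan2(v[1],v[0])),2),"rel along/lat mm",[(round((q-M)@d*1e3,1),round((q-M)@n*1e3,1)) for q in [*r,m]])
s("scene","nose",[(172.5,228.2),(189,258)],.109)
s("side","nose",[(245.5,270),(293.5,279)],.109)
s("scene","trayR",[(194.2,273),(256,238)],.066)
s("side","trayR",[(303,289),(309.5,227)],.066)
s("scene","edgeR",[(138,317.5),(220,271.7)],0)
s("side","trayL",[(243,277),(259,218)],.066)
s("wrist","trayL",[(24,145),(256,129)],.066)
s("wrist","mark",[(122,110),(123,130),(0,128)],0)
s("wrist","bar",[(245,160),(261,160)],.11)
o=sensors.get_obs();T=o["tool_pos"][:2];print((T+.09*d-M)@d,(T-M)@n)
E
```

```text
scene nose [[0.5839, 0.2404], [0.4909, 0.2585]] mean [0.5374 0.2494] hd -11.01 rel along/lat mm [(np.float64(-51.7), np.float64(-43.9)), (np.float64(-49.8), np.float64(50.8)), (np.float64(-50.7), np.float64(3.4))]
side nose [[0.583, 0.2431], [0.4917, 0.2587]] mean [0.5374 0.2509] hd -9.66 rel along/lat mm [(np.float64(-49.1), np.float64(-42.6)), (np.float64(-49.5), np.float64(50.1)), (np.float64(-49.3), np.float64(3.7))]
scene trayR [[0.4712, 0.2637], [0.4432, 0.087]] mean [0.4572 0.1754] hd 81.01 rel along/lat mm [(np.float64(-48.0), np.float64(71.1)), (np.float64(-226.9), np.float64(68.3)), (np.float64(-137.5), np.float64(69.7))]
side trayR [[0.4696, 0.2505], [0.4492, 0.0864]] mean [0.4594 0.1684] hd 82.92 rel along/lat mm [(np.float64(-61.4), np.float64(70.4)), (np.float64(-226.5), np.float64(62.3)), (np.float64(-143.9), np.float64(66.3))]
scene edgeR [[0.4977, 0.4214], [0.4585, 0.1984]] mean [0.4781 0.3099] hd 80.03 rel along/lat mm [(np.float64(111.9), np.float64(72.1)), (np.float64(-114.6), np.float64(72.4)), (np.float64(-1.3), np.float64(72.2))]
side trayL [[0.5888, 0.2288], [
[... 241 characters left out ...]
[0.5811 0.1463] hd 81.2 rel along/lat mm [(np.float64(-56.4), np.float64(-55.7)), (np.float64(-233.2), np.float64(-59.0)), (np.float64(-144.8), np.float64(-57.4))]
wrist mark [[0.6025, 0.1711], [0.585, 0.1741], [0.6272, 0.3311]] mean [0.6049 0.2254] hd -9.73 rel along/lat mm [(np.float64(-116.7), np.float64(-74.2)), (np.float64(-116.8), np.float64(-56.4)), (np.float64(45.1), np.float64(-71.0)), (np.float64(-62.8), np.float64(-67.2))]
wrist bar [[0.5575, 0.0665], [0.5562, 0.0591]] mean [0.5568 0.0628] hd 80.13 rel along/lat mm [(np.float64(-227.5), np.float64(-47.8)), (np.float64(-235.0), np.float64(-47.8)), (np.float64(-231.2), np.float64(-47.8))]
-0.14133738226304685 -2.8684849405387374e-05
```

```bash
python3 -m inch '{"dp":[[-0.005,0.0001,0],[-0.010,0.0003,0],[-0.010,0.0003,0],[-0.010,0,0],[-0.010,0,0],[-0.010,0,0],[-0.010,0,0],[-0.010,-0.0003,0]],"turn":[0.4,1,1,0,0,0,0,-0.8]}'
python3 -m inch '{"dp":[[-0.010,-0.0003,0],[-0.010,-0.0003,0],[-0.010,0,0],[-0.008,0,0],[-0.005,0,0],[-0.002,0,0],[0,0,0],[0,0,0]],"turn":[-0.8,-0.8,0,0,0,0,0,0]}'
python3 - <<'E'
from h import *
o=sensors.get_obs();print(o["time_s"],o["tool_pos"],o["tool_rot"],o["grip_width"],o["force"])
for n in ["wrist","scene","side"]: cv2.imwrite(f"pics/{n}9.png",vision.read_camera(n))
crop("pics/scene9.png","pics/c13.png",90,180,260,330,4)
crop("pics/side9.png","pics/c14.png",180,210,350,330,4)
E
```

```text
time_s: 15.52
tool_pos: [0.5251, 0.1441, 0.0866]
tool_rot: [180.0, -0.0, -101.5]
force: [-0.3, -0.3, 4.5]
grip_width: 0.0115
time_s: 16.52
tool_pos: [0.534, 0.1885, 0.0866]
tool_rot: [-180.0, 0.0, -100.0]
force: [1.2, -1.2, 3.4]
grip_width: 0.0115
16.525 [0.53401304 0.18853406 0.08661441] [-1.79972294e+02  1.02603551e-02 -9.99603678e+01] 0.01147844208611306 [ 1.23442542 -1.15315779  3.35977189]
```

View pics/wrist9.png

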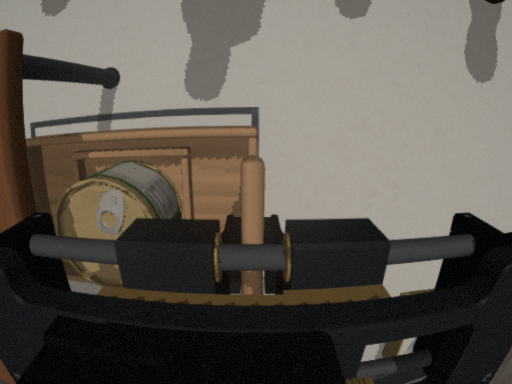

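View pics/c13.png

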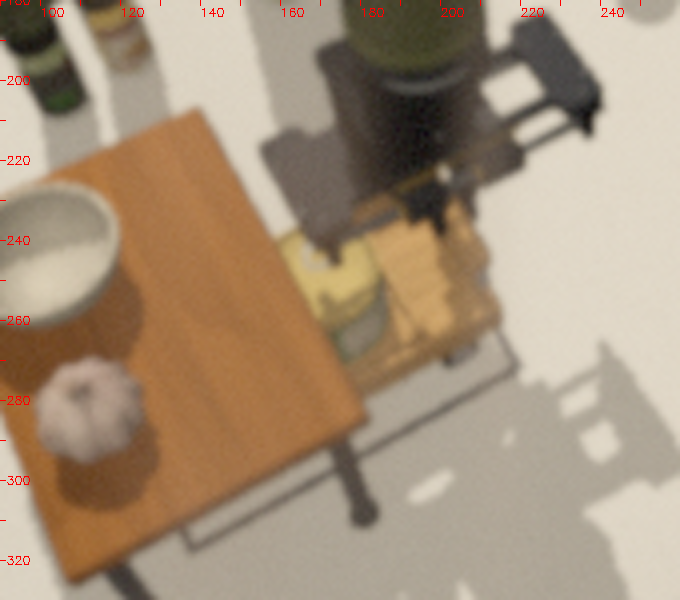

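View pics/c14.png

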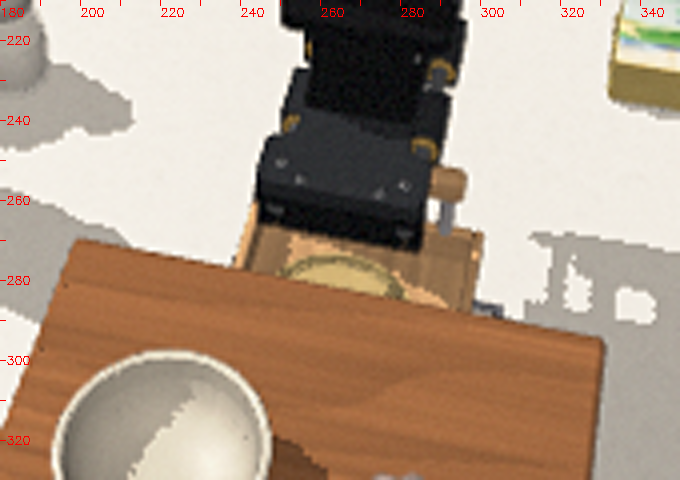

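```bash
python3 - <<'E'
from h import *
crop("pics/wrist9.png","pics/c15.png",10,90,280,240,3)
M=np.array([.5495,.2988]);a=np.radians(80.1);d=np.array([np.cos(a),np.sin(a)]);n=np.array([-d[1],d[0]])
def s(n_,l,pts,z):
    r=np.array([onz(n_,p,z)[:2] for p in pts])
    v=r[0]-r[1]
    print(n_,l,np.round(r,4).tolist(),"hd",round(np.degrees(np.arctan2(v[1],v[0])),2),"rel along/lat mm",[(round(float((q-M)@d*1e3),1),round(float((q-M)@n*1e3),1)) for q in r])
s("scene","trayR",[(183,276),(215,260.5)],.066)
s("scene","edgeR",[(138,317.5),(219.5,271.7)],0)
s("side","trayR",[(299,283),(300.7,268)],.066)
s("side","trayL",[(239,276),(244.5,261)],.066)
s("side","tailR end",[(296,252.5),(296,252.5)],.11)
s("wrist","trayL",[(60,136),(256,128)],.066)
s("wrist","mark out",[(60,119),(258,108)],0)
o=sensors.get_obs();T=o["tool_pos"][:2];print((T+.09*d-M)@d,(T-M)@n)
E
```

```text
scene trayR [[0.4828, 0.2884], [0.4637, 0.2054]] hd 77.0 rel along/lat mm [(-21.7, 63.9), (-106.7, 68.5)]
scene edgeR [[0.4977, 0.4214], [0.4594, 0.1993]] hd 80.2 rel along/lat mm [(111.9, 72.1), (-113.5, 71.7)]
side trayR [[0.477, 0.2369], [0.4725, 0.2001]] hd 82.95 rel along/lat mm [(-73.5, 60.7), (-110.5, 58.9)]
side trayL [[0.5969, 0.2268], [0.5882, 0.1888]] hd 77.08 rel along/lat mm [(-62.8, -59.1), (-101.7, -57.1)]
side tailR end [[0.4855, 0.1959], [0.4855, 0.1959]] hd 0.0 rel along/lat mm [(-112.4, 45.3), (-112.4, 45.3)]
wrist trayL [[0.6165, 0.3127], [0.5924, 0.1763]] hd 79.97 rel along/lat mm [(25.2, -63.7), (-113.3, -63.4)]
wrist mark out [[0.6365, 0.3578], [0.6038, 0.1718]] hd 80.04 rel along/lat mm [(73.1, -75.6), (-115.8, -75.4)]
-0.021381279150992985 -0.003702981127858735
```

View pics/c15.png

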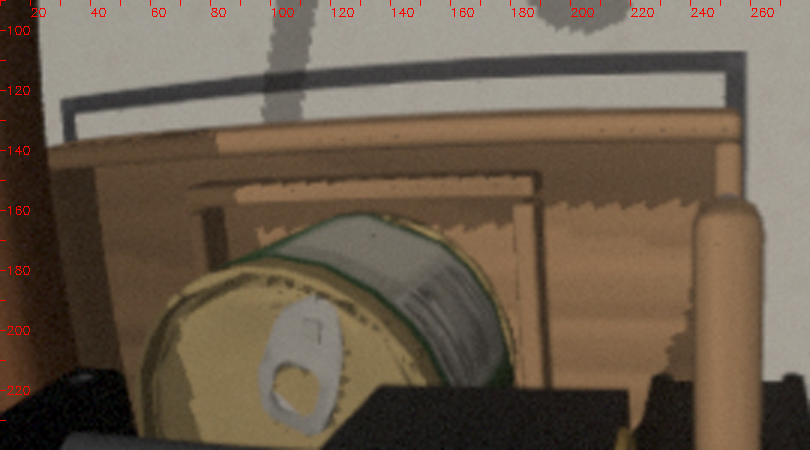

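```bash
python3 - <<'E'
from h import *
crop("pics/scene9.png","pics/c16.png",160,215,235,295,9)
crop("pics/side9.png","pics/c17.png",230,240,315,300,9)
E
```

```text
(no output)
```

View pics/c16.png

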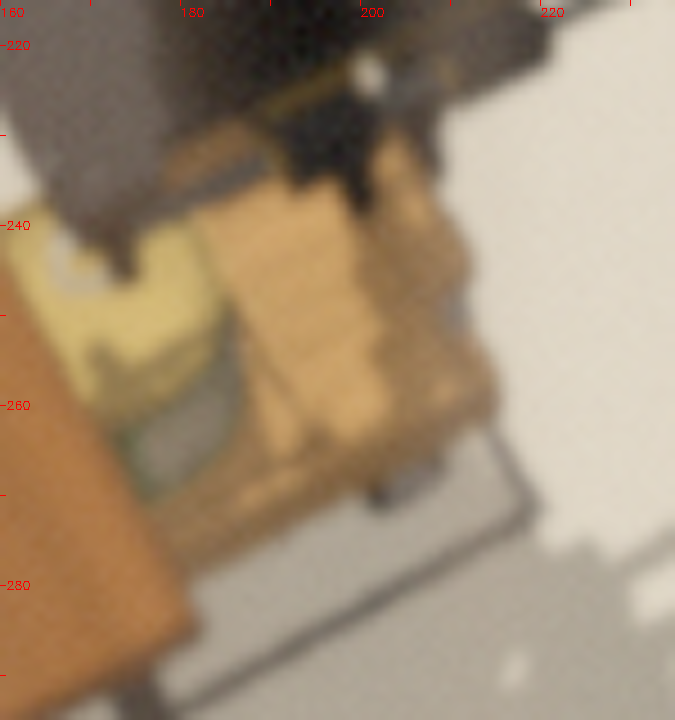

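View pics/c17.png

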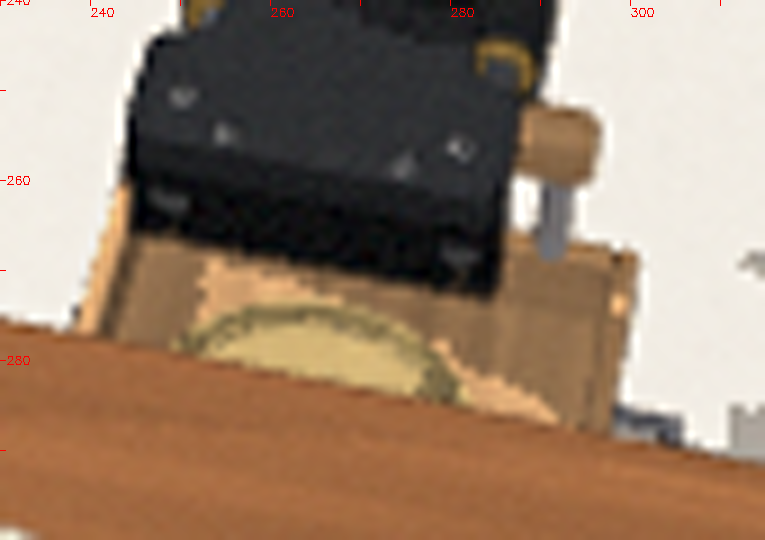

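```bash
python3 -m inch '{"dp":[[-0.004,0.0006,0],[-0.005,0.0006,0],[-0.005,0.0003,0],[-0.004,0,0],[-0.002,0,0],[-0.001,0,0],[0,0,0],[0,0,0]],"turn":[0,0,0,0,0,0,0,0]}'
python3 - <<'E'
from h import *
o=sensors.get_obs();print(o["time_s"],o["tool_pos"],o["tool_rot"],o["force"])
M=np.array([.5495,.2988]);a=np.radians(80.1);d=np.array([np.cos(a),np.sin(a)]);n=np.array([-d[1],d[0]])
T=o["tool_pos"][:2];print((T+.09*d-M)@d,(T-M)@n)
for k in ["wrist","side"]: cv2.imwrite(f"pics/{k}10.png",vision.read_camera(k))
crop("pics/wrist10.png","pics/c18.png",10,90,280,240,3)
E
```

```text
time_s: 17.68
tool_pos: [0.5362, 0.2098, 0.0866]
tool_rot: [-180.0, 0.0, -99.9]
force: [4.6, -0.6, 2.7]
grip_width: 0.0118
17.675 [0.53619561 0.20980362 0.08662552] [-1.79970860e+02  2.50384144e-02 -9.99408447e+01] [ 4.64986158 -0.61887164  2.74839001]
4.141958002696958e-05 -0.0021947883817241363
```

View pics/c18.png

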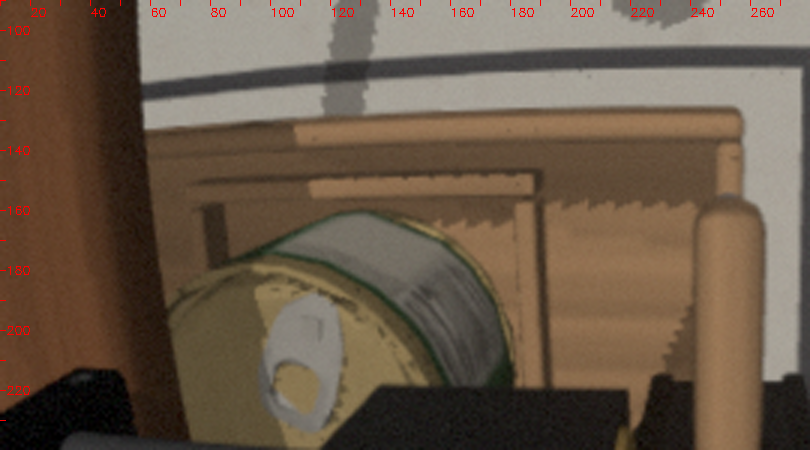

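```bash
python3 -m inch '{"dp":[[0,0,0],[0,0,0],[0,0,0],[0,0,-0.01],[0,0,-0.03],[0,0,-0.05],[0,0,-0.05],[0,0,0]],"turn":[0,0,0,0,0,0,0,0]}' 0.3
python3 -m inch '{"dp":[[0.03,0.03,0],[0.03,0.03,0],[0,0.02,0],[0,0,0],[0,0,0]],"turn":[0,0,0,0,0]}'
python3 - <<'E'
from h import *
o=sensors.get_obs();print(o["time_s"],o["tool_pos"],o["tool_rot"],o["force"])
for k in ["wrist","side","scene"]: cv2.imwrite(f"pics/{k}11.png",vision.read_camera(k))
crop("pics/scene11.png","pics/c20.png",90,180,260,330,4)
E
```

```text
time_s: 18.77
tool_pos: [0.5382, 0.2112, 0.2321]
tool_rot: [-179.5, 0.2, -99.9]
force: [0.4, -0.3, -0.5]
grip_width: 0.0306
time_s: 19.4
tool_pos: [0.4472, 0.1643, 0.2264]
tool_rot: [-180.0, -0.0, -99.9]
force: [-0.6, -0.5, 0.5]
grip_width: 0.0302
19.4 [0.44723339 0.16432941 0.2264324 ] [-1.79985302e+02 -1.12726805e-04 -9.99259398e+01] [-0.57988639 -0.49203006  0.48051472]
```

View pics/wrist11.png

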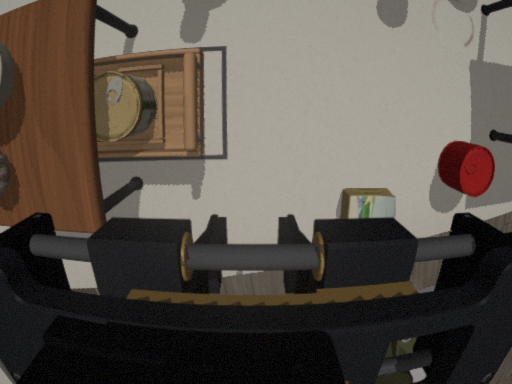

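View pics/c20.png

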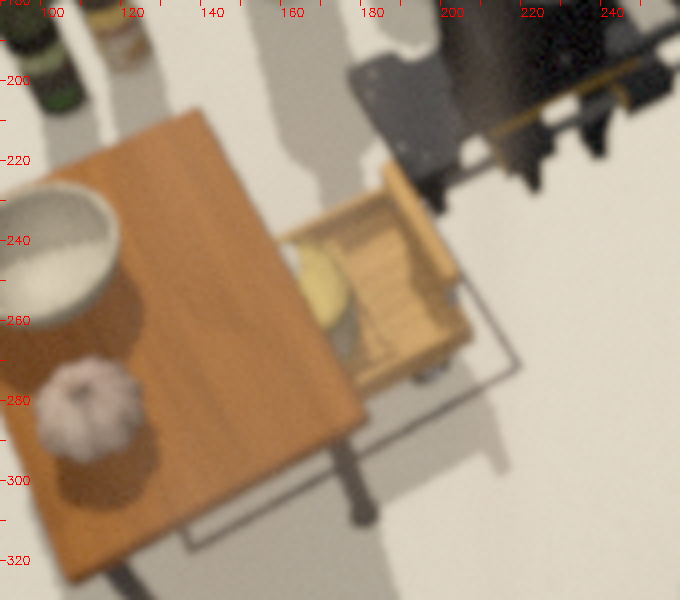

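```bash
python3 - <<'E'
from h import *
crop("pics/wrist11.png","pics/c21.png",85,35,235,170,5)
print(vision.get_calibration("wrist")["pose"][:3,3])
E
```

```text
[0.51896757 0.15232108 0.3870215 ]
```

View pics/c21.png

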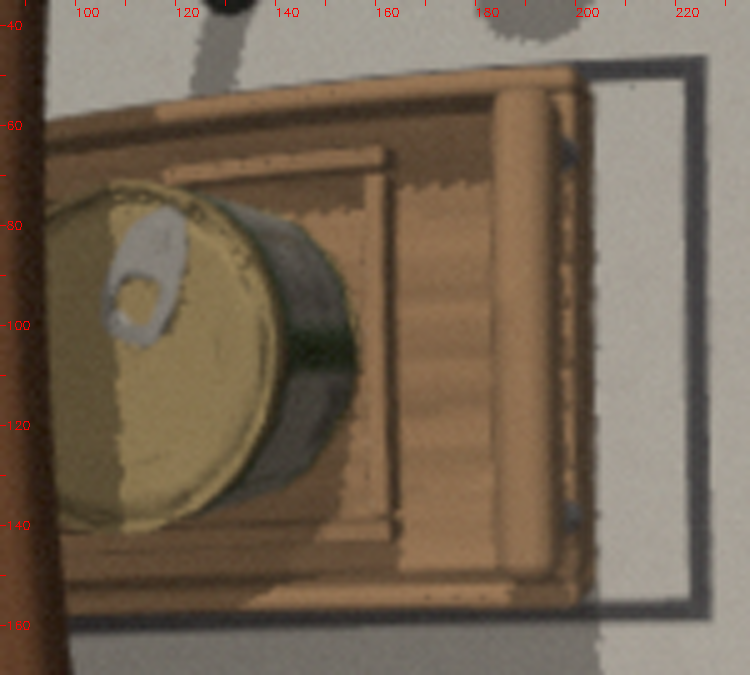

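```bash
cat > m.py <<'E'
from h import *
M=np.array([.5495,.2988]);a=np.radians(80.1);d=np.array([np.cos(a),np.sin(a)]);n=np.array([-d[1],d[0]])
def s(n_,l,pts,z):
    r=np.array([onz(n_,p,z)[:2] for p in pts])
    v=r[0]-r[1]
    print(n_,l,np.round(r,4).tolist(),"hd",round(np.degrees(np.arctan2(v[1],v[0])),2),"rel along/lat mm",[(round(float((q-M)@d*1e3),1),round(float((q-M)@n*1e3),1)) for q in [*r,r.mean(0)]])
E
python3 - <<'E'
from m import *
s("wrist","mark out",[(226.4,46.4),(227.2,158.8)],0)
s("wrist","mark sideR",[(100,161.3),(227.2,158.8)],0)
s("wrist","tray rear",[(201.6,48.6),(201,156.4)],.066)
s("wrist","trayL",[(116,55.6),(200,48.6)],.066)
s("wrist","trayR",[(133,156.8),(200,156)],.066)
s("wrist","bar",[(190,52.6),(190,150)],.11)
s("wrist","bar rear",[(195,55),(195,148)],.11)
s("scene","bar",[(187,222),(203,249)],.109)
s("scene","mark",[(219.5,271.7),(219.5,271.7)],0)
E
```

```text
wrist mark out [[0.6034, 0.1711], [0.4572, 0.1967]] hd -9.9 rel along/lat mm [(-116.5, -75.1), (-116.5, 73.4), (-116.5, -0.8)]
wrist mark sideR [[0.4893, 0.3813], [0.4572, 0.1967]] hd 80.14 rel along/lat mm [(70.9, 73.5), (-116.5, 73.4), (-22.8, 73.5)]
wrist tray rear [[0.5923, 0.1945], [0.4756, 0.2172]] hd -11.01 rel along/lat mm [(-95.4, -60.0), (-93.1, 58.8), (-94.2, -0.6)]
wrist trayL [[0.611, 0.2937], [0.5926, 0.1962]] hd 79.33 rel along/lat mm [(5.6, -61.5), (-93.6, -60.1), (-44.0, -60.8)]
wrist trayR [[0.4906, 0.2969], [0.4762, 0.2182]] hd 79.63 rel along/lat mm [(-12.0, 57.7), (-91.9, 58.3), (-52.0, 58.0)]
wrist bar [[0.5809, 0.2001], [0.4896, 0.2176]] hd -10.83 rel along/lat mm [(-91.8, -47.9), (-90.3, 45.1), (-91.1, -1.4)]
wrist bar rear [[0.5775, 0.1959], [0.4906, 0.2124]] hd -10.76 rel along/lat mm [(-96.6, -45.2), (-95.3, 43.2), (-95.9, -1.0)]
scene bar [[0.5747, 0.2028], [0.4878, 0.2193]] hd -10.77 rel along/lat mm [(-90.3, -41.3), (-88.9, 47.1), (-89.6, 2.9)]
scene mark [[0.4594, 0.1993], [0.4594, 0.1993]] hd 0.0 rel along/lat mm [(-113.5, 71.7), (-113.5, 71.7), (-113.5, 71.7)]
```

View pics/side11.png

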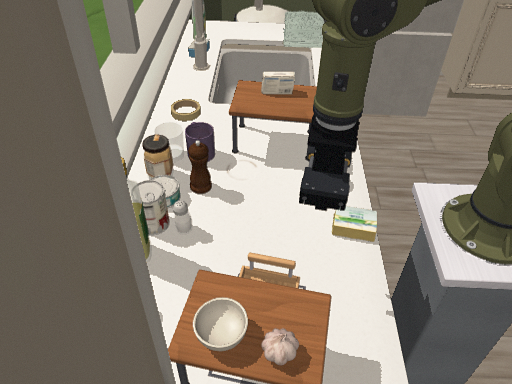

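View pics/scene11.png

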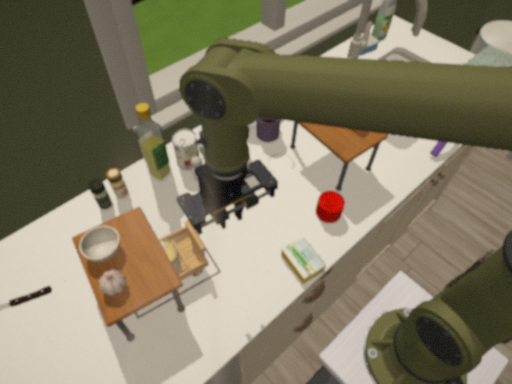

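The pictures show the caddy in the outline, with its tail bar at about (195,237) in the scene view and the tin aboard. The mill, shaker, mug, bowl and garlic are unmoved, and the gripper is raised clear. I'm handing it in.

```bash
python3 - <<'E'
from h import *
o=sensors.get_obs();print(o["time_s"],o["joint_velocities"].round(2),o["force"].round(1))
print(env.sign_off())
E
```

```text
19.55 [ 0.03 -0.02 -0.04  0.11 -0.07  0.11 -0.01] [ 0.1 -0.  -0.1]
the job is handed in; nothing more can be done
None
```

I pulled the caddy about 150 mm straight out by its nose bar and released it clear of the right riser. I then took the tail bar and pushed it in a gentle S-curve into the left outline. I released it, backed off and handed in at about 19.6 s of the 64 s.

**Position:** The last wrist-camera check puts the caddy within about 1 mm of the outline centre, both along and sideways. Its heading reads about 0.6° off square.

**Disagreement:** The blurrier scene camera reads the caddy about 3 mm off sideways. I trusted the wrist view, which showed the caddy and outline together.

**Castors:** I could not see them once under the board, so that they trail straight at the end is inferred from the path. The push ended with about 60 mm at constant heading, but over part of the last 21 mm I also drew the caddy about 1.5 mm sideways. I expect that left them only a few degrees off at most.

**Other checks:** The tin is aboard, the things around the caddy look unmoved, and the arm was touching nothing. The highest force I read at the tool was about 6 N.

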